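# Close the strainer pot of the basement pump

## Task

The strainer of the basement pump has been rinsed at the sink. Close its pot again: first seat the loose lid squarely in the pot's open mouth, knob up, then set the lock ring over it, ears up, and screw it clockwise until it is tight on the lid. Leave the jar, the flowerpot and the trowel where they stand.

Things in the scene. Friction and masses are not known exactly. Their poses are not given: they have to be found in the camera images.
- pump: Transfer pump, fixed, on a base plate 400 x 130 mm: at one end a black upright strainer pot, 108 mm across, open top 136 mm above the counter; then grey volute and green finned motor, tops 112 to 130 mm above the counter. Origin: on the counter, on the pot's vertical axis; z up, x level from the pot along the motor, which covers x = 80 to 310 mm.
- mouth (a point): Centre of the pot's round mouth, at the height of its rim (136 mm above the counter); axes as the pump's. The bore is 78 mm across in a wall 11 mm thick; a white basket hangs inside, below where the lid goes.
- thread (a point): Point on the pot's axis 22 mm below mouth: where the ring's origin is when fully home. The neck, 101 mm across, has a right-handed four-start outside thread, 112 mm across, from 6 mm below the rim down, 40 mm per turn. At the ring's tight stop its ears stand in line with, or square to, the pump's x axis (within 3 degrees).
- lid: Loose grey strainer lid: disk 94 mm across, 6 mm thick; below it a tapered plug that enters the mouth (8 mm deep, 67 to 73 mm across); on top a round knob 32 mm across. Origin: centre of the plug's underside, z up: disk 8 to 14 mm, knob 14 to 50 mm. It starts on the counter, knob up. Seated, the disk lies flat on the rim, origin 8 mm below mouth. 0.1 to 0.16 kg.
- ring: Loose black lock ring, 128 mm across, 33 mm high, with an opening 80 mm across in its top, four thread lugs inside its lower edge and two upright ears. Origin: centre of the underside; z up, ears on +x and -x. It starts on the counter, ears up, and is carried by an ear. Set level over the neck it rests on the thread, origin 7 to 16 mm below mouth. 0.13 to 0.21 kg.
- ear_1 (a point): Centre of the ring's +x ear, 75 mm from its axis: a block 38 mm long radially (56 to 94 mm), 14 mm thick, 28 mm tall (33 to 61 mm above the ring's origin; outside the ring it reaches down to 12 mm). Turned clockwise from above, the ring sinks 1 mm per 9 degrees until it bears on the lid; 10 to 20 degrees further it stops hard. 70 to 160 degrees in all; a quarter turn if set on with ears in line with or square to the pump's x axis.
- ear_2 (a point): Centre of the like ear on the ring's -x side. Pushing one ear sideways with closed fingertips turns the ring: a few newtons until the stop, then 6 to 20 N makes it tight. It does not turn back by itself.
- jar: Bystander: glass pint jar with a steel twist cap, 79 mm across, 125 mm high, loose. Origin: centre of its underside.
- flowerpot: Bystander: white ceramic flowerpot, 132 mm across the rim, 120 mm high, loose. Origin: centre of its underside.
- trowel: Bystander: yellow plastic trowel, 290 mm long, 74 mm wide, lying on the counter, loose. Origin near its middle; x along it towards the blade.
Not all that is in view belongs to the job. There is more than one size of the lid; the job needs the smallest.

How it is judged:
By the outcome, as a careful person would: the job done as asked, in the order asked, and still so for the second after the job is handed in, with the robot touching nothing.
It also fails if it takes over 72 s, if anything falls off the work surface, if the arm or the gripper's body presses on something with over 40 N, if the wrist force passes 120 N, or if a joint passes its speed limit or range.

## Robot

A 6-joint arm with a two-finger parallel gripper is mounted at the origin on the work surface. World frame = base frame: x ahead of the robot, y to its left, z up, the work surface at z = 0. Lengths are in mm, angles in rad, forces in N, time in s.
With the tool pointing down it reaches from about 250 to 775 mm from the base axis. Payload 4 kg.
Tool frame: the origin (TCP) lies between the finger pads; the fingertips stand 8 mm ahead of it and the grasp point (between the pads) lies 11 mm behind it; z points along the fingers, y is the line along which they close (so a half turn about z gives the same grasp; the last joint's range is limited). The gripper opens to 85 mm and grips with 20 to 120 N. Pads are 22 mm wide; open, the fingers measure 114 mm over their backs; the gripper's body (76 mm by 85 mm) begins 54 mm behind the grasp point. The pads swing forward as they close: fully open they stand 13 mm farther back than shut.
Start: joints at [-1.41, 0.087, 1.371, -0, 1.684, -0.103], TCP at [143.409, -530.99, 239.341] pointing down, gripper open.
Joint ranges: [-3.1, 3.1], [-0.76, 2.03], [0.27, 2.55], [-1.08, 4.22], [0.17, 2.65], [-2.57, 2.57]. Speed limits (rad/s): [2.79, 2.79, 3.14, 3.14, 3.14, 3.14].

## Interface

Orientations are given as a unit quaternion [w, x, y, z].
In Python, from rig import bot gives the robot as it stands. The module is installed in compiled form; this text tells all that it offers. Calls block until the motion is done:
- bot.reach(position, orientation): joint-space move of the TCP to a pose.
- bot.move_straight(position, attitude=None, max_speed=150): straight line of the TCP; attitude=None keeps the orientation; max_speed is the mean speed in mm/s.
- bot.move_joints(angles): joint-space move.
- bot.command_gripper(opening, squeeze=None): opening from 0.0 (shut) to 1.0 (fully open); squeeze is the grip in N (None keeps the last); returns when the fingers have stopped.
- bot.sleep(seconds).
- bot.inverse_kinematics(position, orientation): joint angles nearest the present ones, or None.
- bot.observe(): the state.
- bot.snapshot(name): name is "side" or "top" or "wrist"; returns a dict with "frame" (420x560x3 uint8, red, green, blue), "range_z" (420x560 float32, mm along the optical axis (not along the pixel's ray), 0 where there is no reading), "mtx" (3x3 intrinsics, pixels), "rvec" (rotation vector, rad) and "tvec" (3), from world to camera coordinates, as OpenCV has them. Camera axes: x right, y down, z forward; pixel columns grow to the right and rows downward; lengths in mm; the calibration is good to about 2 mm. The wrist camera is an equidistant fisheye: a pixel r from the principal point sees the ray r / f radians off the axis. A picture is of the moment at which its call begins.
A pose or a line that the arm cannot do raises bot.IKError and nothing moves.
- bot.sign_off(): hands the job in; it is judged then, once.
The state is a dict: "t": time; "joint_positions": joint angles; "joint_vel": joint speeds; "tau": joint torques, N m; "position": TCP position; "tcp_rot": TCP orientation; "contact_force": force on the tool from outside, world axes, zero at the start; "wrist_torque": the same for the moment, N m; "grip_width": opening from 0.0 (shut) to 1.0 (fully open); "gripper_force": force on a finger pad.
Only numpy, scipy, OpenCV 4.12 (cv2) and the standard library are available. Lean on these libraries where they do the work, as an engineer would, in place of code of your own. Each camera call takes 0.05 s, during which the arm holds its last target. There are 200 camera calls.

## Working session

There is one attempt and no reset: what is moved stays moved. The work goes in short steps, each a Python script; the robot and the scene stay as the last script left them, time stands still between calls to the robot, and variables do not carry over. Pictures are saved under pics/ and viewed, at most 10 in all, crops included, and the job is handed in when it is done.

```bash
mkdir -p pics; python3 - <<'E'
from rig import bot
import cv2,numpy as np
for n in("top","side"):
    s=bot.snapshot(n); np.savez(f"{n}.npz",**s)
    cv2.imwrite(f"pics/{n}0.png",s["frame"][...,::-1]); print(n,s["mtx"].tolist(),s["rvec"],s["tvec"])
o=bot.observe();print(o["t"],o["tcp_rot"])
E
```

```text
top [[389.7014190676747, 0.0, 279.96005058837176], [0.0, 389.7014190676747, 205.14899451757898], [0.0, 0.0, 1.0]] [ 2.18717416 -2.12972253  0.12529729] [-117.5369456   488.23535245 1012.79270078]
side [[413.4882951776841, 0.0, 281.49235385560223], [0.0, 413.4882951776841, 206.5213805936659], [0.0, 0.0, 1.0]] [ 0.40600279 -2.78501778  1.11308795] [ 439.75491024  256.55515935 1218.5439479 ]
0.1 [-1.02765219e-03  9.91314919e-01  1.31505416e-01 -2.22753888e-05]
```

View pics/top0.png

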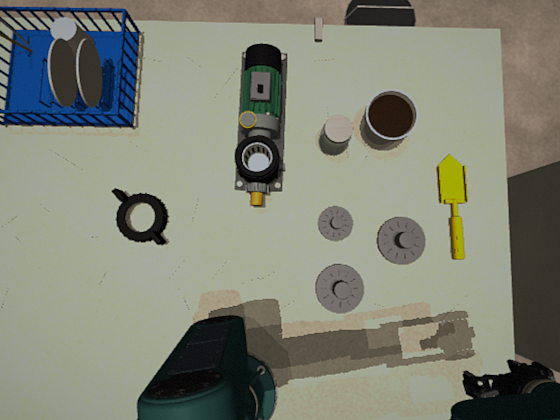

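View pics/side0.png

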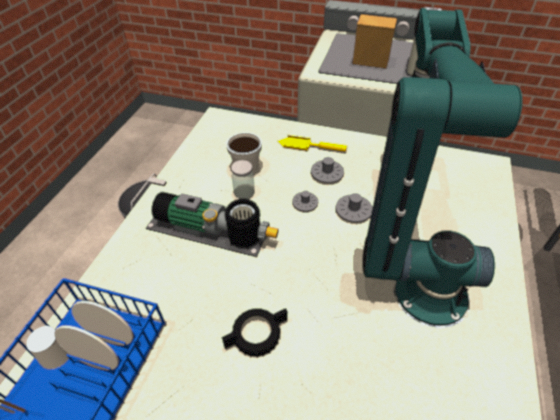

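Top view: three lid-like disks at (335,223), (401,240) and (339,288). The first is the smallest, so that one is chosen. The ring is at (142,217) with ears at (119,195) and (157,237), and the pot mouth is at (258,158) with the motor running up-image. Next I measure these with depth and check the lid in a crop.

```bash
cat > h.py <<'E'
import numpy as np,cv2
from scipy.optimize import least_squares
def cloud(s):
    K=s["mtx"];R=cv2.Rodrigues(s["rvec"])[0];d=s["range_z"].astype(float)
    v,u=np.mgrid[:d.shape[0],:d.shape[1]]
    c=np.stack([(u-K[0,2])/K[0,0]*d,(v-K[1,2])/K[1,1]*d,d],-1)
    p=(c-s["tvec"].ravel())@R; p[d<=0]=np.nan
    return p
def sel(p,c,r,z0,z1):
    q=p.reshape(-1,3); m=(np.hypot(*(q[:,:2]-c).T)<r)&(q[:,2]>z0)&(q[:,2]<z1); return q[m]
E
python3 - <<'E'
from h import *
np.set_printoptions(precision=1,suppress=True)
s=dict(np.load("top.npz"));p=cloud(s);q=dict(np.load("side.npz"));ps=cloud(q)
for n,(u,v) in dict(lid=(325,225),lidknob=(335,223),big1=(401,240),big2=(339,288),ring=(142,200),ear1=(119,193),ear2=(158,239),rim=(258,140),rimL=(240,158),rimR=(276,158),rimB=(258,176),motor=(262,60),counter=(200,300),jar=(338,130),fp=(390,115)).items(): print(n,p[v,u])
def show(n,c,r,z0,z1):
    for k,x in(("top",p),("side",ps)):
        a=sel(x,c,r,z0,z1)
        if len(a)<5: print(n,k,len(a));continue
        (e,rad)=cv2.minEnclosingCircle(a[:,:2].astype(np.float32))
        print(n,k,len(a),"mean",a.mean(0),"encl",np.array(e),rad,"z",np.percentile(a[:,2],[5,50,95]))
l=p[223,335,:2];show("lid",l,80,8,25);show("knob",l,30,40,60);show("biglid",p[240,401,:2],100,8,25)
rc=(p[193,119,:2]+p[239,158,:2])/2;show("ring",rc,68,25,40);show("ears",rc,120,50,70)
m=(p[140,258,:2]+p[176,258,:2])/2;show("rim",m,70,126,145)
f=s["frame"];c=np.hstack([cv2.resize(f[190:260,295:365],(400,400),interpolation=2),cv2.resize(f[123:193,223:293],(400,400),interpolation=2)])
cv2.imwrite("pics/crop1.png",c[...,::-1])
E
```

```text
lid [ 442.4 -227.3   13.6]
lidknob [ 445.7 -249.1   50.2]
big1 [ 405.3 -414.1   70.5]
big2 [ 281.3 -258.2   68.4]
ring [494.5 263.1  35. ]
ear1 [508.  314.7  61.3]
ear2 [391.6 205.4  62. ]
rim [636.7 -47.2 138.3]
rimL [592.3  -4.3 131.9]
rimR [593.5 -92.3 136.5]
rimB [548.  -50.  135.7]
motor [856.3 -48.6 111.7]
counter [233.9 102.3   0.3]
jar [ 671.8 -244.1  123.5]
fp [ 719.7 -378.   107.7]
lid top 815 mean [ 447.  -252.4   15.1] encl [ 447.4 -253.4] 46.82068634033203 z [11.8 15.1 18.5]
lid side 328 mean [ 446.9 -245.6   15.2] encl [ 447.9 -254. ] 49.2834587097168 z [11.1 15.2 19.5]
knob top 118 mean [ 447.2 -252.8   50.6] encl [ 447.5 -253.2] 15.49111557006836 z [48.2 50.5 53.3]
knob side 63 mean [ 448.4 -250.5   49.6] encl [ 450.9 -251.1] 18.4295597076416 z [43.2 50.5 53.8]
biglid top 1487 mean [ 405.7 -426.2   20. ] encl [ 399.5 -418.5] 75.96488952636719 z [16.7 20.1 23.3]
biglid side 460 mean [ 405.5 -417.    19.9] encl [ 399. -436.] 76.66438293457031 z [15.2 20.  23.7]
ring top 1077 mean [449.7 264.5  33.2] encl [449.5 262.4] 66.2708511352539 z [29.1 33.3 36.6]
ring side 963 mean [447.2 267.4  33.5] encl [449.7 260.2] 67.7896499633789 z [29.6 33.6 36.9]
ears top 187 mean [448.1 266.1  60.4] encl [450.  267.8] 93.8783950805664 z [54.6 60.9 64.2]
ears side 198 mean [454.  273.5  59.7] encl [451.9 266.9] 94.01470184326172 z [51.  61.  64.6]
rim top 692 mean [597.  -43.5 135.2] encl [598.  -42.8] 55.50636672973633 z [127.3 136.2 139. ]
rim side 417 mean [597.1 -38.7 134.8] encl [598.1 -42.9] 55.09320831298828 z [127.4 135.8 139.9]
```

View pics/crop1.png

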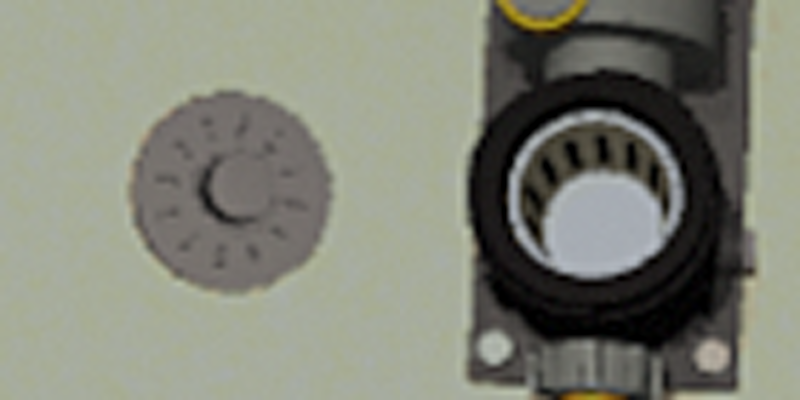

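The crop shows a plain disk with its knob at (240,187). Its measured diameter is 94 mm and the knob top is at 50 mm, so it is the right lid. The open pot with its white basket is centred at (595,195), and the top and side cameras agree within about 1 mm. Next I refine the ring pose and the pump yaw, then seat the lid.

```bash
cat >> h.py <<'E'
def q(a): return [0,float(np.cos(a/2)),float(np.sin(a/2)),0]
E
python3 - <<'E'
from h import *
np.set_printoptions(precision=2,suppress=True)
for n in("top","side"):
    p=cloud(dict(np.load(n+".npz")))
    c=np.array([450.5,267.])
    for _ in range(4):
        a=sel(p,c,66,25,40);e=sel(p,c,110,50,66)
        k=np.unwrap(2*np.arctan2(e[:,1]-c[1],e[:,0]-c[0]))/2
        c=np.array(cv2.minEnclosingCircle(e[:,:2].astype(np.float32))[0])
    # annulus fit: outer edge by angle, opening inner edge
    f=a[:,:2]-c;th=np.arctan2(f[:,1],f[:,0]);b=np.digitize(th,np.linspace(-np.pi,np.pi,25))
    r=np.hypot(*f.T);io=[(f[b==i][r[b==i].argmin()]) for i in set(b)];oo=[(f[b==i][r[b==i].argmax()]) for i in set(b)]
    fit=lambda P:least_squares(lambda x:np.hypot(P[:,0]-x[0],P[:,1]-x[1])-x[2],[0,0,60],loss="soft_l1").x
    print(n,"earsC",c,"inner",fit(np.array(io)),"outer",fit(np.array(oo)),"ear",np.degrees(np.arctan(np.tan(np.median(k)))))
    d=e[:,:2]-c;d=d*np.sign(d[:,:1]+d[:,1:]);w=np.degrees(np.arctan2(*d.mean(0)[::-1]));print(" ear dir",w)
    m=p.reshape(-1,3);m=m[(m[:,0]>685)&(m[:,0]<900)&(abs(m[:,1]+45)<60)&(m[:,2]>85)&(m[:,2]<140)]
    print(" motor",m.mean(0),"yaw",np.degrees(np.arctan2(m[:,1].mean()+42.8,m[:,0].mean()-598)))
    m=p.reshape(-1,3);m=m[(m[:,0]>500)&(m[:,0]<920)&(abs(m[:,1]+45)<100)&(m[:,2]>6)&(m[:,2]<140)]
    print(" pump rect",cv2.minAreaRect(m[:,:2].astype(np.float32)))
from rig import bot
A=0.3
P=[447.4,-253.2]
bot.reach(P+[110],q(A));bot.move_straight(P+[27],max_speed=100)
bot.command_gripper(0.0,50);o=bot.observe();print(o["t"],o["grip_width"]*85,o["gripper_force"],o["contact_force"])
bot.move_straight(P+[210]);o=bot.observe();print(o["t"],o["grip_width"]*85,o["contact_force"])
s=bot.snapshot("wrist");cv2.imwrite("pics/w1.png",s["frame"][...,::-1])
bot.move_straight([598,-43,210]);s=bot.snapshot("side");np.savez("s2.npz",**s)
cv2.imwrite("pics/s2.png",cv2.resize(s["frame"][130:290,150:350],(750,600))[...,::-1])
E
```

```text
top earsC [450.01 267.84] inner [-0.94  0.59 39.81] outer [-0.08 -0.14 64.65] ear 43.48756717679538
 ear dir 43.47023830970356
 motor [789.08 -46.36 107.12] yaw -1.067379058057349
 pump rect ((710.14794921875, -45.80036926269531), (182.16302490234375, 420.6893005371094), 89.22946166992188)
side earsC [451.91 266.88] inner [-1.11  0.84 39.9 ] outer [-0.87  0.87 64.34] ear 43.65164228072455
 ear dir 43.59133524771885
 motor [790.12 -31.12 107.82] yaw 3.479259865678894
 pump rect ((711.1956787109375, -43.60133361816406), (421.8273010253906, 183.26124572753906), 2.7570128440856934)
3.2167 30.491656927258138 49.816646575927734 [ 1.5  -0.78  2.76]
4.5833 30.979054865894327 [ 0.22 -1.28 -2.04]
```

View pics/s2.png

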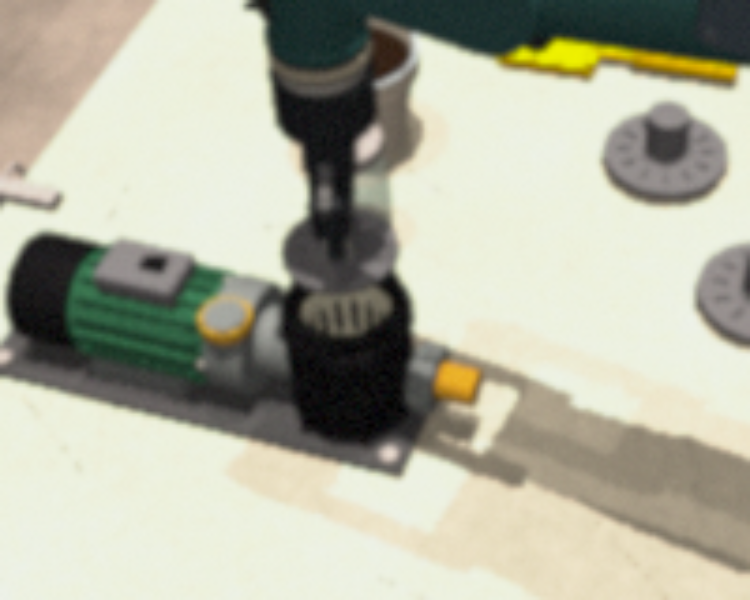

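The side view shows the lid held level, knob up at about (335,235), right above the open mouth at (348,310). Lowering it now.

```bash
python3 - <<'E'
from h import *
from rig import bot
np.set_printoptions(precision=1,suppress=True)
bot.move_straight([598,-43,163],max_speed=80)
f0=bot.observe()["contact_force"][2]
for z in np.arange(161,151.9,-1):
    bot.move_straight([598,-43,z],max_speed=40);o=bot.observe();print(z,o["contact_force"])
    if o["contact_force"][2]-f0>8: break
bot.command_gripper(0.6);z=bot.observe()["position"][2]
bot.move_straight([598,-43,z+90]);print(bot.observe()["t"])
bot.reach([470,60,260],q(.759))
for n in("top","side"):
    s=bot.snapshot(n);p=cloud(s);np.savez(n+"3.npz",**s)
    a=sel(p,[598,-43],60,138,149);k=sel(p,[598,-43],30,170,190)
    A=np.c_[a[:,:2]-[598,-43],np.ones(len(a))];t=np.linalg.lstsq(A,a[:,2],rcond=None)[0]
    print(n,len(a),np.array(cv2.minEnclosingCircle(a[:,:2].astype(np.float32))[0]),"tilt/z",t*[100,100,1],"knob",k.mean(0))
    if n=="top":cv2.imwrite("pics/t3.png",cv2.resize(s["frame"][123:193,223:293],(600,600),interpolation=2)[...,::-1])
E
```

```text
161.0 [-0.5 -0.4 -1.9]
160.0 [-0.3  0.3 -1.3]
159.0 [ 0.8 -0.5 -1.9]
158.0 [-0.5 -0.6 -0.9]
157.0 [ 0.6 -0.2 -1.5]
156.0 [-0.5  0.1 -1.1]
155.0 [-1.3 -0.3  1.3]
154.0 [-2.7  0.2  4.9]
153.0 [-4.7  0.4  7.9]
10.625
top 995 [597.7 -42.8] tilt/z [  0.4   0.3 142.7] knob [597.2 -42.9 178.4]
side 450 [598.9 -42. ] tilt/z [  0.7  -0.8 143.1] knob [598.5 -40.  177.8]
```

View pics/t3.png

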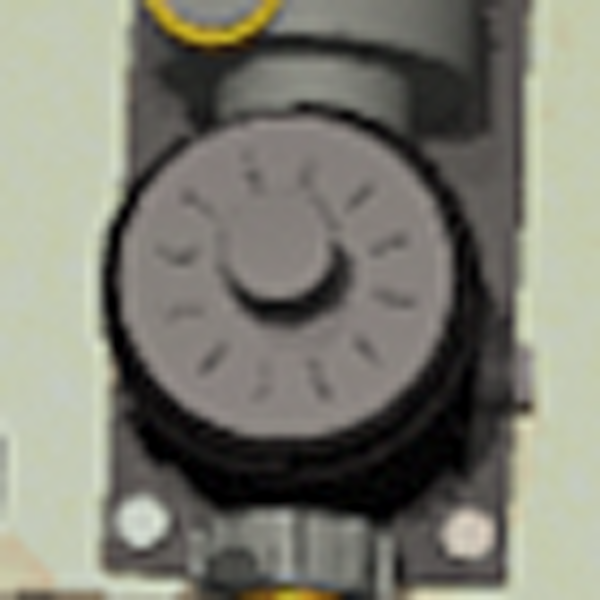

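The top view shows the lid sitting concentric on the pot, disk centre (288,275), knob up and rim ring even all round. The depth readings show it flat, with the disk top at about 142 mm and the knob top at 178 mm, so it is seated. Next is the ring.

```bash
cat >> h.py <<'E'
def annulus(p,c,zt):
    a=sel(p,c,75,zt-14,zt+10); f=a[:,:2]-c
    A=np.c_[f,np.ones(len(a))];w=np.ones(len(a),bool)
    for _ in range(4):
        t=np.linalg.lstsq(A[w],a[w,2],rcond=None)[0];w=abs(A@t-a[:,2])<4
    f=f[w];b=np.digitize(np.arctan2(f[:,1],f[:,0]),np.linspace(-np.pi,np.pi,31));r=np.hypot(*f.T)
    P=np.array([f[b==i][r[b==i].argmin()] for i in set(b)])
    x=least_squares(lambda x:np.hypot(P[:,0]-x[0],P[:,1]-x[1])-x[2],[0,0,40],loss="soft_l1").x
    return w.sum(),c+x[:2],x[2],t*[100,100,1]
E
python3 - <<'E'
from h import *
from rig import bot
np.set_printoptions(precision=1,suppress=True)
th=np.radians(43.5);C=np.array([450.2,267.9]);e=C+79*np.array([np.cos(th),np.sin(th)])
bot.reach([*e,110],q(th));bot.move_straight([*e,38],max_speed=100)
bot.command_gripper(0.0,100);o=bot.observe();print(o["t"],o["grip_width"]*85,o["gripper_force"],o["contact_force"])
bot.move_straight([*e,232],max_speed=120)
th=np.radians(89);M=np.array([598,-43.]);t=M+79*np.array([np.cos(th),np.sin(th)])
bot.move_straight([*t,232],attitude=q(th),max_speed=150);o=bot.observe();print(o["t"],o["grip_width"]*85,o["position"],o["contact_force"],o["wrist_torque"])
for n in("top","side"):
    s=bot.snapshot(n);np.savez(n+"4.npz",**s);p=cloud(s);print(n,*annulus(p,M,227))
    e2=sel(p,M+[0,-80],35,240,270);print(" free ear",len(e2),e2.mean(0))
    if n=="side":cv2.imwrite("pics/s4.png",cv2.resize(s["frame"][110:270,150:350],(750,600),interpolation=2)[...,::-1])
E
```

```text
13.8917 12.587833663930208 97.68249034881592 [-0.4  0.1  3.5]
17.8167 12.316825916751057 [599.2  36.5 232. ] [-1.5  0.  -2.1] [ 0.1 -0.  -0. ]
top 1517 [596.6 -42.1] 39.93698119996672 [  0.   -0.2 226.5]
 free ear 141 [ 593.9 -116.6  252.6]
side 344 [599.2 -41.7] 41.139612842819936 [  0.2  -0.9 226.9]
 free ear 69 [ 595.1 -114.   251.6]
```

View pics/s4.png

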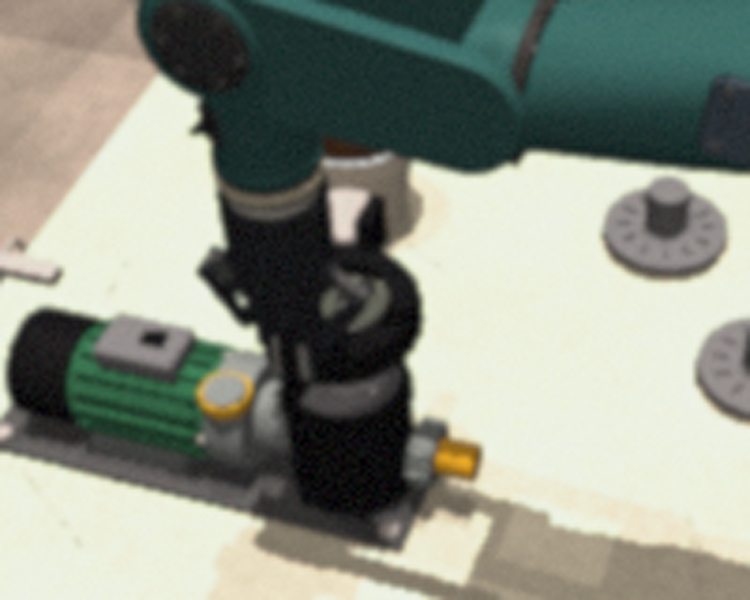

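The ring hangs level over the lid, opening at about (358,305), and is centred within 1 mm. Lowering it onto the thread.

```bash
python3 - <<'E'
from h import *
from rig import bot
np.set_printoptions(precision=1,suppress=True)
x,y,_=bot.observe()["position"];x+=.4;y-=.5
bot.move_straight([x,y,180],max_speed=80)
f0=np.array(bot.observe()["contact_force"])
for z in np.arange(178,154,-1.):
    bot.move_straight([x,y,z],max_speed=40);o=bot.observe();f=np.array(o["contact_force"])-f0
    if max(abs(f))>2:print(z,f,o["wrist_torque"])
    if f[2]>6: break
print("origin z below mouth",136-(z-38))
M=np.array([598,-43.])
for n in("top","side"):
    p=cloud(bot.snapshot(n));print(n,*annulus(p,M,z-5))
print(bot.observe()["t"])
E
```

```text
160.0 [-1.2  0.3  5.3] [ 0.1  0.2 -0. ]
159.0 [-1.6  1.1  8.9] [ 0.   0.4 -0.1]
origin z below mouth 15.0
top 1303 [611.2 -39.6] 29.548416424431576 [  0.2  -0.2 155.7]
side 331 [593.1 -46.8] 35.40141237736804 [ -0.1  -2.7 155.4]
23.8167
```

The ring rests level about 14 mm below the mouth, which is within the expected range. I release it and push the +y ear clockwise with closed fingertips.

```bash
cat > push.py <<'E'
from h import *
from rig import bot
np.set_printoptions(precision=1,suppress=True)
M=np.array([598,-43.])
def pose(phi,d,z,r=80):
    c,s=np.cos(phi),np.sin(phi);return [M[0]+r*c-d*s,M[1]+r*s+d*c,z]
def push(phis,z0,ph0,d,stop=30,v=60):
    for ph in phis:
        a=np.radians(ph);bot.move_straight(pose(a,d,z0-min((ph0-ph)/9,9)),q(a),max_speed=v)
        o=bot.observe();f=np.array(o["contact_force"]);ft=-(f[0]*-np.sin(a)+f[1]*np.cos(a))*-1
        print(f"{ph:.0f} ft {ft:.1f} fz {f[2]:.1f} t {o['t']:.1f}",end="; ")
        if ft>stop: return ph
    print()
E
python3 - <<'E'
from push import *
bot.command_gripper(0.5);x,y,z=bot.observe()["position"]
bot.move_straight([x,y,205],max_speed=150)
a=np.radians(88)
bot.command_gripper(0.0,30)
bot.move_straight(pose(a,34,205),q(a),max_speed=150)
bot.move_straight(pose(a,34,171),max_speed=120)
push([88],171,88,24)
push(np.arange(82,21,-6),171,88,22,stop=15)
E
```

```text
88 ft -0.2 fz 0.3 t 26.3; 
82 ft -0.1 fz -0.3 t 26.6; 76 ft -0.3 fz 0.2 t 26.9; 70 ft 0.5 fz 0.2 t 27.2; 64 ft 0.2 fz 0.0 t 27.5; 58 ft 0.1 fz -0.2 t 27.8; 52 ft -0.2 fz 0.6 t 28.1; 46 ft 0.5 fz -0.3 t 28.4; 40 ft -0.0 fz 0.3 t 28.6; 34 ft 0.4 fz 0.1 t 28.9; 28 ft -0.2 fz 0.4 t 29.2; 22 ft -0.1 fz -0.1 t 29.5;
```

```bash
python3 - <<'E'
from push import *
s=bot.snapshot("top");t=bot.snapshot("side")
c=np.hstack([cv2.resize(s["frame"][105:205,205:305],(400,400),interpolation=2),cv2.resize(t["frame"][140:260,180:300],(400,400),interpolation=2)])
cv2.imwrite("pics/p5.png",c[...,::-1])
for k in(s,t):
    e=sel(cloud(k),M,100,158,186);e=e[np.hypot(*(e[:,:2]-M).T)>55];ang=np.degrees(np.arctan2(e[:,1]-M[1],e[:,0]-M[0]))
    print(np.histogram(ang,np.arange(-180,181,15))[0],np.percentile(e[:,2],[50,90]))
    print(np.median(ang[(ang<-60)&(ang>-200)]))
E
```

```text
[ 0 92 15  0  0  0  0  0  0  0  0  0  0 55  0  0  0  0  0  0  0  0  0  0] [175.9 178. ]
-153.94475565969788
[ 0 80  9  0  0  0  0  0  0  0  0  0  1 35 24 18  0  0  0  0  0  0  0  0] [173.7 179. ]
-156.603569830987
```

View pics/p5.png

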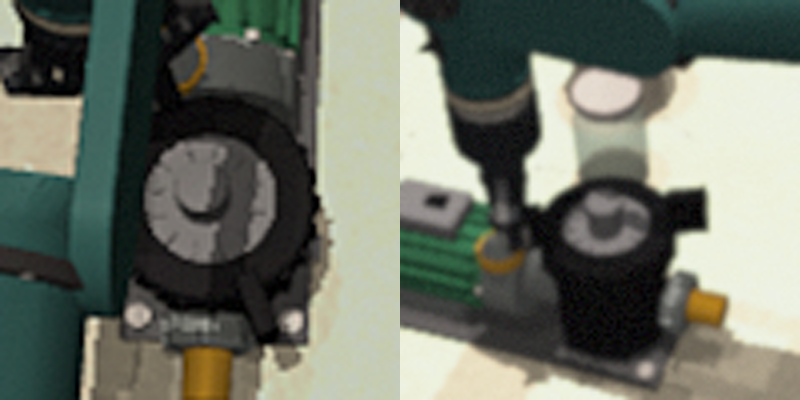

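The free ear now points to (258,305) in the left crop, about -155°, so the ring has turned about 65° with negligible resistance and the lid is still level. I keep pushing to the stop and tight.

```bash
python3 - <<'E'
from push import *
r=push(np.arange(18,-30,-2),171,88,22,stop=30,v=40)
print("stop",r)
E
```

```text
18 ft 0.0 fz -0.6 t 29.9; 16 ft 0.2 fz 0.4 t 30.2; 14 ft -0.3 fz -1.1 t 30.4; 12 ft 0.4 fz 1.1 t 30.7; 10 ft -0.4 fz -0.4 t 30.9; 8 ft 0.2 fz -0.2 t 31.2; 6 ft -0.1 fz 0.1 t 31.4; 4 ft -0.2 fz 1.0 t 31.7; 2 ft -0.6 fz 0.0 t 31.9; 0 ft 0.2 fz -0.5 t 32.2; -2 ft 0.6 fz 1.0 t 32.4; -4 ft -0.4 fz 0.1 t 32.7; -6 ft 1.3 fz 0.4 t 32.9; -8 ft 4.6 fz -0.4 t 33.2; -10 ft 8.0 fz 0.8 t 33.4; -12 ft 10.9 fz 0.5 t 33.7; -14 ft 16.2 fz 1.0 t 33.9; -16 ft 18.6 fz 0.7 t 34.2; -18 ft 22.0 fz 0.1 t 34.4; -20 ft 26.7 fz 0.6 t 34.7; -22 ft 31.3 fz -0.2 t 34.9; stop -22
```

```bash
python3 - <<'E'
from push import *
a=np.radians(-2);z=bot.observe()["position"][2]
bot.move_straight(pose(a,40,z),q(a),max_speed=60);bot.move_straight(pose(a,40,250),max_speed=150)
bot.reach([350,150,300],q(.6))
s=bot.snapshot("top");t=bot.snapshot("side")
c=np.hstack([cv2.resize(s["frame"][105:205,205:305],(400,400),interpolation=2),cv2.resize(t["frame"][140:260,180:300],(400,400),interpolation=2)])
cv2.imwrite("pics/p6.png",c[...,::-1])
for k in(s,t):
    p=cloud(k);e=sel(p,M,100,158,186);e=e[np.hypot(*(e[:,:2]-M).T)>55];ang=np.degrees(np.arctan2(e[:,1]-M[1],e[:,0]-M[0]))
    d=e[:,:2]-M;d*=np.sign(d[:,:1]);g=sel(p,M,62,135,160);g=g[np.hypot(*(g[:,:2]-M).T)>46]
    G=np.linalg.lstsq(np.c_[g[:,:2]-M,np.ones(len(g))],g[:,2],rcond=None)[0]
    print("ears",np.degrees(np.arctan2(*d.mean(0)[::-1])),"top z",np.percentile(e[:,2],[50,90]),"ring plane",G*[100,100,1])
    kn=sel(p,M,14,165,190);print("knob",kn.mean(0))
print(bot.observe()["t"])
E
```

```text
ears -8.955523223466965 top z [175.  177.3] ring plane [ -0.   -0.4 147.8]
knob [597.9 -43.  178.7]
ears -9.041449049409978 top z [173.1 177.6] ring plane [  1.   -3.4 147.4]
knob [597.2 -41.3 177.1]
38.05
```

View pics/p6.png

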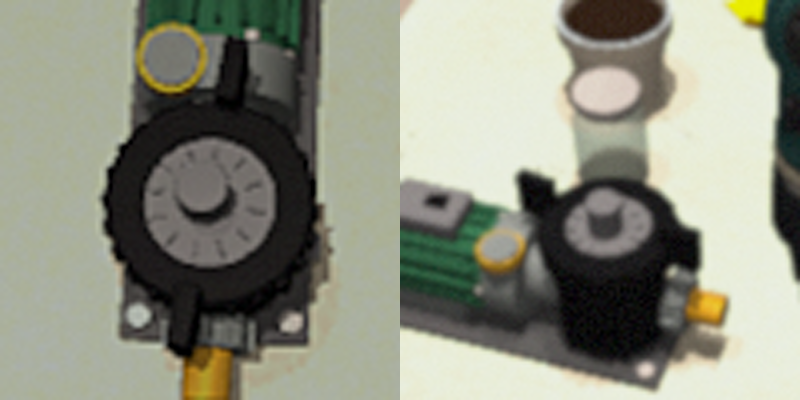

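The top crop shows the ears at (232,70) and (185,320), with the ring level and the knob centred. The ring is at its home height of about 21.5 mm below the mouth, but the ears sit about -9° in world. I'll compare that with an accurate pump yaw before judging it.

```bash
python3 - <<'E'
from push import *
p0=cloud(dict(np.load("top.npz")));s=bot.snapshot("top");p=cloud(s)
# plate: min-y / max-y edge vs x, from z 3..25
for nm,P in(("t0",p0),("now",p)):
  m=P.reshape(-1,3);m=m[(m[:,0]>520)&(m[:,0]<920)&(abs(m[:,1]+45)<75)&(m[:,2]>6)&(m[:,2]<30)]
  for lo in(0,1):
    E=[]
    for x in np.arange(700,900,6):
        k=m[abs(m[:,0]-x)<3]
        if len(k)>3:E.append([x,np.sort(k[:,1])[0 if lo else -1]])
    E=np.array(E);f=cv2.fitLine(E.astype(np.float32),cv2.DIST_HUBER,0,.01,.01).ravel();print(nm,lo,len(E),np.degrees(np.arctan(f[1]/f[0])),f[2:])
  # motor end axis: symmetric centre of high points
  for x0 in(700,750,800,850):
    k=P.reshape(-1,3);k=k[(abs(k[:,0]-x0)<25)&(abs(k[:,1]+45)<60)&(k[:,2]>60)];print("  ",x0,np.percentile(k[:,1],[2,50,98]).mean(),np.ptp(np.percentile(k[:,1],[2,98])))
e=sel(p,M,100,166,186);e=e[np.hypot(*(e[:,:2]-M).T)>50]
f=cv2.fitLine(e[:,:2].astype(np.float32),cv2.DIST_HUBER,0,.01,.01).ravel();print("ears",np.degrees(np.arctan(f[1]/f[0])),f[2:])
for sg in(1,-1):
  k=e[(e[:,0]-M[0])*sg>0][:,:2]-M;print(len(k),k.mean(0),np.degrees(np.arctan2(*(k.mean(0)*sg)[::-1])))
E
```

```text
t0 0 34 -0.63731134 [800.3  18. ]
t0 1 34 -0.8678746 [ 804.  -108.8]
   700 -45.23854540826712 92.8952703163067
   750 -45.60543276259451 95.75865062267974
   800 -46.77222693685948 96.12884013273523
   850 -47.495623860495336 92.33366733439354
now 0 34 -0.52652085 [798.5  18.2]
now 1 34 -0.96456736 [ 793.1 -109. ]
   700 -43.73079977283365 93.37303925188242
   750 -45.63145288504094 95.71708961600973
   800 -46.83440914081004 96.36995345448663
   850 -47.448610887487376 91.9683277612088
ears -8.926112 [594.1 -45.3]
103 [ 71.2 -14.1] -11.193140761683173
105 [-76.1   9.1] -6.843550851034029
```

The pump's yaw is -0.75°, so the ears stand about 8° past in line. A second push, lighter than the first and with position logged, will show whether this is the hard stop.

```bash
python3 - <<'E'
from push import *
def ears():
    p=cloud(bot.snapshot("side"));e=sel(p,M,100,160,186);k=e[(e[:,0]-M[0])<-50];d=k[:,:2].mean(0)-M
    return np.degrees(np.arctan2(-d[1],-d[0]))
a=np.radians(-4)
print("free ear before",ears())
bot.reach(pose(a,36,230),q(a));bot.move_straight(pose(a,36,163),max_speed=120)
print("free ear",ears())
for ph in(-2,-4,-6,-8,-10,-12,-14,-16):
    a=np.radians(ph);bot.move_straight(pose(a,22,162),q(a),max_speed=40);o=bot.observe();f=o["contact_force"]
    x,y,_=o["position"];x-=M[0];y-=M[1];r=np.hypot(x,y);act=np.degrees(np.arctan2(y,x)-np.arcsin(22/r))
    print(ph,"act %.1f"%act,"ft %.1f"%(-f[0]*np.sin(a)+f[1]*np.cos(a)),"ear %.1f"%ears())
    if -f[0]*np.sin(a)+f[1]*np.cos(a)>22:break
print(o["t"])
E
```

```text
free ear before -8.767422311138326
free ear -8.960246831476216
-2 act -2.2 ft -0.2 ear -8.9
-4 act -3.9 ft -0.2 ear -8.9
-6 act -6.0 ft 0.5 ear -8.9
-8 act -8.0 ft -0.1 ear -9.3
-10 act -10.0 ft 0.1 ear -9.1
-12 act -11.6 ft 1.9 ear -8.9
-14 act -11.7 ft 7.5 ear -9.0
-16 act -11.7 ft 12.7 ear -9.0
42.8417
```

The finger stalls at the same spot while the force climbs to 13 N and the ear doesn't move. So the ring is at its hard stop, having already held 31 N, and it is level and at home height. I retreat and hand in.

```bash
python3 - <<'E'
from push import *
a=np.radians(-4);z=bot.observe()["position"][2]
bot.move_straight(pose(a,40,z),q(a),max_speed=60);bot.move_straight(pose(a,40,250))
bot.reach([350,150,300],q(.6));bot.sleep(.3)
p=cloud(bot.snapshot("top"));e=sel(p,M,100,166,186);e=e[np.hypot(*(e[:,:2]-M).T)>50]
f=cv2.fitLine(e[:,:2].astype(np.float32),cv2.DIST_HUBER,0,.01,.01).ravel();print("ears",np.degrees(np.arctan(f[1]/f[0])),"t",bot.observe()["t"])
print(bot.sign_off())
E
```

```text
ears -8.898259 t 46.0917
the job is handed in; nothing more can be done
None
```

Handed in at 46 s: the lid is seated flat and the ring is level at home height and screwed hard to its stop (31 N push), but its ears ended about 8° past the pump axis, outside the 3° you gave; I left it there because backing it off would have loosened it.

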